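# Put the ear clinic's instruments back in their own places

### The job

Put the tuning fork on the pad that shows its outline, the otoscope handle in its charging cradle, the head mirror in the larger round dish and the lidded glass jar in the smaller one; the fork's prongs go on the drawn prongs, and the otoscope handle's wide flat end goes towards the cradle's end block. Set each thing down flat and fully inside its place, do not drop any, and never tip the jar over. Leave the green ear bulb and the small amber bottle standing where they are.

Things in the scene. Friction and masses are not known exactly. Their poses are not given: they have to be found in the camera images.
- fork: Loose steel tuning fork lying flat, 130 mm long, 9 mm thick, about 100 g. Origin: on the underside at the yoke where stem and prongs meet. Own +x runs along the prongs, z up. Two square prongs reach to x = +85 mm and are 26 mm wide over both (12 mm gap between); the round stem, 9 mm thick, reaches to x = -45 mm. Balance point near x = +25 mm: grip across both prongs there.
- otoscope: Loose matte grey otoscope handle lying on a flat side (it does not roll), about 160 g. Origin: on the underside. Own +x runs towards the narrow end. The body has a rounded square section 30 mm wide (y) and 28 mm high from x = -40 mm (flat base end) to x = +60 mm, then a steel neck of 20 mm diameter to x = +78 mm. Balance point near x = +15 mm: grip across the body there.
- mirror: Loose nickel head mirror lying face down: a disc of 88 mm diameter, 6 mm thick at the rim and 10 mm at the middle, with an upright round mounting post of 16 mm diameter on its centre that ends 35 mm above the underside; about 100 g. Origin: centre of the underside, z up. Grip the post.
- jar: Loose round glass jar with a steel lid that does not come off: 62 mm diameter, 58 mm high to the lid's top, with a round knob of 18 mm diameter on its centre from 58 to 76 mm height; about 240 g. Origin: centre of the underside, z up. Grip the knob.
- fork_pad: Fixed black rubber pad, 158 x 56 mm, its top 3 mm above the table, with the fork's outline in white. Origin: on the underside below the yoke of the drawn fork, where the fork's own origin belongs; own +x runs along the drawn prongs. The pad reaches from x = -66 to +92 mm; at its stem end a cross bar 12 mm high stands from x = -66 to -58 mm.
- cradle: Fixed grey charging cradle for the otoscope handle, 148 x 64 mm, its floor 5 mm above the table. Origin: on the underside, below where the handle's own origin belongs; own +x runs as the handle's +x should. An end block 30 mm high stands from x = -66 to -50 mm; four cheeks 19 mm high, 12 mm long and 6 mm thick stand at x = -30 and +55 mm, with their inner faces at y = +25 and -25 mm. The space between the cheeks, around x = +15 mm, is free for fingers.
- mirror_dish: Fixed grey round shallow dish, the larger one: outer diameter 118 mm, inner 110 mm, floor 3 mm and rim 7 mm above the table. Origin: centre of its underside.
- jar_dish: Fixed grey round shallow dish, the smaller one: outer diameter 92 mm, inner 84 mm, floor 3 mm and rim 7 mm above the table. Origin: centre of its underside.
- bulb: Loose green rubber ear bulb standing upright, 40 mm diameter, 78 mm high. Origin: centre of its underside. To be left alone.
- drops: Loose small amber bottle standing upright, 32 mm diameter, 65 mm high. Origin: centre of its underside. To be left alone.
Mind the look-alikes: they are no part of the job. What is shaped like the cradle but blue is not meant.

How it is judged:
By the outcome, as a careful person would: the job done as asked, in the order asked, and still so for the second after the job is handed in, with the robot touching nothing.
It also fails if it takes over 112 s, if anything falls off the work surface, if the arm or the gripper's body presses on something with over 40 N, if the wrist force passes 120 N, or if a joint passes its speed limit or range.

### The arm

A 6-joint arm with a two-finger parallel gripper is mounted at the origin on the work surface. World frame = base frame: x ahead of the robot, y to its left, z up, the work surface at z = 0. Lengths are in mm, angles in degrees, forces in N, time in s.
With the tool pointing down it reaches from about 300 to 850 mm from the base axis. Payload 4.2 kg.
Tool frame: the origin (TCP) lies midway between the tips of the shut fingers; the grasp point (between the pads) lies 19 mm behind it (env.grip_depth is the distance from the TCP to the grasp point, in mm); z points along the fingers, y is the line along which they close (so a half turn about z gives the same grasp; the last joint's range is limited). The gripper opens to 91 mm and grips with 3 to 60 N. Pads are 32 mm wide; open, the fingers measure 118 mm over their backs; the gripper's body (76 mm by 178 mm) begins 60 mm behind the grasp point.
Start: joints at [-74.771, 18.312, 89.639, -0, 72.044, -1.146], TCP at [162.11, -551.692, 213.976] pointing down, gripper open.
Joint ranges: [-177.97, 177.97], [-48.28, 115.42], [12.27, 149.76], [-77.06, 257.06], [2.81, 150.46], [-146.56, 146.56]. Speed limits (degrees/s): [147.25, 147.25, 180, 180, 180, 180].

### API

Orientations are given as [roll, pitch, yaw] about the fixed x, y, z axes, in that order (R = Rz(yaw) Ry(pitch) Rx(roll)).
In Python, from workcell import env, eyes gives the robot as it stands.
- The arm moves only by the tool send_rows, never from a script. Its argument "motion" is a list of rows, each a list of 7 numbers: the shift along the world's x, y, z normalised to -1 to 1, where 1 is 0.5 m, then the turn, a rotation vector about the world's x, y, z normalised to -1 to 1, where 1 is 60 degrees, then the opening, from -1 (shut) to 1 (fully open). A call has 1 to 20 rows; each row is the pose to reach, as a shift and turn from the pose commanded when the call began; what a row does not reach only later rows make up. A row lasts 1/8 s, in which the tool goes at most 62.5 mm and 10.7 degrees, less where a joint would pass 70% of its speed; a pose out of reach is approached as far as the arm can. A call with a number of a shift or a turn outside -1 to 1 is refused whole. A call with a gripper value outside its range is refused whole. The fingers move at their own pace and stop on an object; "squeeze" is the grip in N (left out, the last holds). Time passes only in rows, so rows that repeat a pose let the fingers close. It gives the time, the measured TCP pose, the force, the opening and the grip force at its end, in the units of the state.
- env.state(): the state, without advancing time (a new reading comes with each control period).
- eyes.grab_frame(name): name is "scene" or "side" or "wrist"; returns a dict with "pixels" (480x640x3 uint8, red, green, blue), "depth" (480x640 float32, mm along the optical axis (not along the pixel's ray), 0 where there is no reading), "fx", "fy", "cx", "cy" (pixels), "distortion" ([k1, k2, p1, p2, k3] as OpenCV has them; the pictures are not rectified), "R" (3x3) and "t" (3): a world point X has camera coordinates R X + t; the wrist camera has in their place "T_tool_cam" (4x4, takes a point from camera to tool coordinates, whose origin is the TCP and whose axes are the flange's). Camera axes: x right, y down, z forward; pixel columns grow to the right and rows downward; lengths in mm; the calibration is good to about 2 mm. A picture is of the moment at which its call begins: read the wrist's pose just before it.
- env.job_done(): hands the job in; it is judged then, once.
The state is a dict: "time_s": time; "qpos": joint angles; "qvel": joint speeds; "effort": joint torques, N m; "ee_pos": TCP position; "ee_rot": TCP orientation; "force": force on the tool from outside, world axes, zero at the start; "torque": the same for the moment, N m; "gripper_width": finger opening in mm; "gripper_force": force on a finger pad.
Only numpy, scipy, OpenCV 4.12 (cv2) and the standard library are available. Lean on these libraries where they do the work, as an engineer would, in place of code of your own. Each camera call takes 0.05 s, during which the arm holds its last target. There are 200 camera calls.

## Working session

There is one attempt and no reset: what is moved stays moved. The work goes in short steps, Python scripts to look and compute and a tool call to move; the robot and the scene stay as the last step left them, time stands still between calls to the robot, and variables do not carry over. Pictures are saved under pics/ and viewed, at most 14 in all, crops included, and the job is handed in when it is done.

Besides the shell and the picture viewer there is one more tool, called after "Request:" as name([rows], argument=value, ...), one row to a line, values as JSON. send_rows: Moves the arm, as the interface text tells. Its arguments: {"type":"object","properties":{"motion":{"type":"array"},"squeeze":{"type":"number"}},"required":["motion"]}

```bash
ls; mkdir -p pics
cat > h.py <<'E'
import numpy as np, cv2
from workcell import env, eyes
from scipy.spatial.transform import Rotation as Ro
def grab(n):
    s=env.state(); f=eyes.grab_frame(n)
    if 'R' in f: R=np.array(f['R']);t=np.array(f['t'])
    else:
        T=np.eye(4);T[:3,:3]=Ro.from_euler('xyz',s['ee_rot'],degrees=True).as_matrix();T[:3,3]=s['ee_pos']
        W=np.linalg.inv(T@np.array(f['T_tool_cam']));R=W[:3,:3];t=W[:3,3]
    K=np.array([[f['fx'],0,f['cx']],[0,f['fy'],f['cy']],[0,0,1.]])
    return dict(im=f['pixels'],d=f['depth'],R=R,t=t,K=K,D=np.array(f['distortion'],float))
def ray(c,uv):
    p=cv2.undistortPoints(np.array(uv,float).reshape(-1,1,2),c['K'],c['D']).reshape(-1,2)
    d=np.c_[p,np.ones(len(p))]@c['R']; o=-c['R'].T@c['t']; return o,d
def plane(c,uv,z):
    o,d=ray(c,uv); return o+d*((z-o[2])/d[:,2])[:,None]
def depthpt(c,uv):
    o,d=ray(c,uv); uv=np.array(uv,int).reshape(-1,2); return o+d*c['d'][uv[:,1],uv[:,0]][:,None]
def cloud(c):
    v,u=np.mgrid[:480,:640]; P=depthpt(c,np.c_[u.ravel(),v.ravel()]).reshape(480,640,3); P[c['d']==0]=np.nan; return P
def save(c,n): cv2.imwrite(f'pics/{n}.png',c['im'][:,:,::-1])
E
python3 - <<'E'
from h import *
s=env.state();print(s)
for n in('scene','side','wrist'):
    c=grab(n);save(c,n+'0');print(n,-c['R'].T@c['t'],c['R'][2])
E
```

```text
pics
{'time_s': 0.0, 'qpos': array([-7.47705286e+01,  1.83527881e+01,  8.97067083e+01, -1.37374820e-03,
        7.20435240e+01, -1.14751678e+00]), 'qvel': array([ 0.11578368,  0.00085962, -0.00378588, -0.0822853 , -0.00539289,
       -0.02828058]), 'effort': array([ 1.74060817e-03, -4.12457621e+01, -2.31968057e+01,  7.29765859e-02,
        4.57936130e-02, -1.51984709e-04]), 'ee_pos': array([ 161.96985575, -551.18901306,  213.10673496]), 'ee_rot': array([-1.79896974e+02, -7.57340287e-04,  1.63774122e+01]), 'force': array([-0.70176815, -0.25514636, -0.21219345]), 'torque': array([0.06109996, 0.02279974, 0.00619496]), 'gripper_force': 0.0, 'gripper_width': 91.09234799898326}
scene [1028.31482373  -86.62443247  610.80497915] [-0.70294521  0.11430576 -0.70199874]
side [400.43560289 909.91954057 902.85328116] [ 0.04199953 -0.71898196 -0.69375859]
wrist [ 233.72807605 -530.66334019  383.59262949] [-0.25606368 -0.07321124 -0.96388356]
```

View pics/scene0.png

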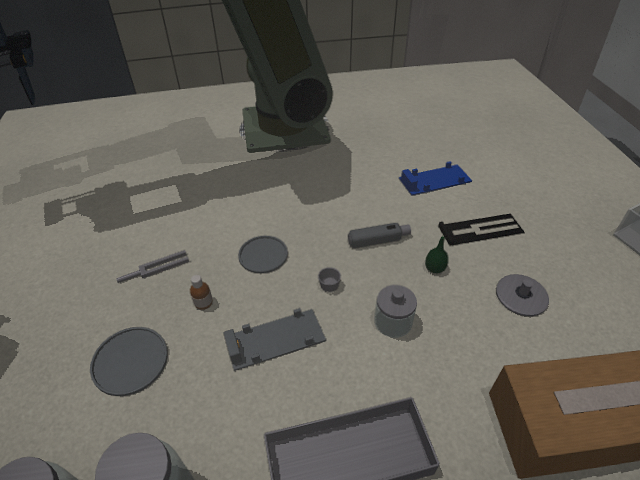

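View pics/side0.png

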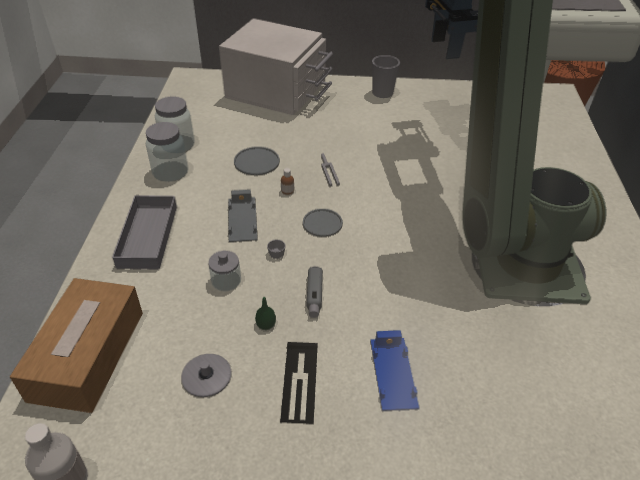

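Scene view: fork (120,280)→(188,255), otoscope (350,238)→(410,230), grey cradle (275,340) with its block at left, mirror (523,293), jar (397,310), dishes (130,360) large and (263,254) small, pad (482,229). In the side view the same things agree; the blue cradle is at (393,370).

Run:
```python
from h import *
np.set_printoptions(precision=0,suppress=True)
a=grab('scene');b=grab('side')
L=[('fork stem',(120,280),(323,155),4),('fork tip',(187,256),(334,184),9),('pad c',(482,229),(299,382),3),('pad stem end',(441,232),(302,344),3),('pad tip end',(521,226),(297,420),3),('oto base',(350,238),(316,269),14),('oto tip',(410,230),(314,314),14),('cradle blk',(233,347),(241,194),30),('cradle end',(322,325),(242,238),5),
('mirror post',(524,287),(206,369),35),('jar knob',(397,293),(223,257),76),('Ldish',(130,360),(257,160),5),('Sdish',(263,254),(322,222),5),('bulb',(437,262),(265,317),30),('drops',(201,293),(287,183),30),('cup',(330,273),(276,244),25)]
for n,p,q,z in L: print(n,plane(a,[p],z)[0],plane(b,[q],z)[0],depthpt(a,[p])[0],depthpt(b,[q])[0])
```

```text
fork stem [ 462. -353.    4.] [ 458. -354.    4.] [ 464. -352.    5.] [ 458. -354.    4.]
fork tip [ 431. -233.    9.] [ 424. -229.    9.] [ 422. -235.   -0.] [ 424. -245.   -4.]
pad c [462. 332.   3.] [459. 333.   3.] [464. 331.   4.] [460. 330.  -3.]
pad stem end [455. 250.   3.] [461. 251.   3.] [453. 250.   1.] [460. 258.  13.]
pad tip end [469. 412.   3.] [456. 406.   3.] [467. 414.   0.] [456. 405.  -0.]
oto base [448.  70.  14.] [448.  66.  14.] [456.  68.  22.] [447.  78.  27.]
oto tip [449. 187.  14.] [443. 187.  14.] [453. 185.  18.] [443. 184.  11.]
cradle blk [ 653. -156.   30.] [ 639. -146.   30.] [ 653. -156.   30.] [ 640. -151.   25.]
cradle end [622. -16.   5.] [619. -24.   5.] [618. -15.  -0.] [619. -26.   2.]
mirror post [634. 319.  35.] [620. 340.  35.] [631. 323.  30.] [621. 337.  31.]
jar knob [635.  96.  76.] [630. 107.  76.] [634.  97.  75.] [631. 103.  72.]
Ldish [ 632. -317.    5.] [ 627. -316.    5.] [ 630. -318.    2.] [ 627. -317.    4.]
Sdish [449. -94.   5.] [445. -91.   5.] [447. -94.   3.] [445. -95.   2.]
bulb [550. 200.  30.] [534. 214.  30.] [553. 198.  35.] [533. 221.  38.]
drops [ 541. -203.   30.] [ 536. -196.   30.] [ 550. -201.   41.] [ 535. -191.   34.]
cup [534.  15.  25.] [538.  10.  25.] [524.  17.  12.] [540.  -2.  13.]
```

Request:
send_rows([
  [0.56,0.528,0,0,0,1,1],
  [0.56,0.528,0,0,0,1,1],
  [0.56,0.528,0,0,0,1,1],
  [0.56,0.528,0,0,0,1,1],
  [0.56,0.528,0,0,0,1,1],
  [0.56,0.528,0,0,0,1,1],
  [0.56,0.528,0,0,0,1,1],
  [0.56,0.528,0,0,0,1,1],
])

```text
time_s: 1.25
ee_pos: [442.1, -287.5, 213.8]
ee_rot: [-180.0, 0.0, 76.4]
force: [-0.3, -0.4, -0.5]
gripper_width: 91.2
gripper_force: 0.0
```

Request:
send_rows([
  [0,0,0,0,0,0.47,1],
  [0,0,0,0,0,0.47,1],
  [0,0,0,0,0,0.47,1],
  [0,0,0,0,0,0.47,1],
  [0,0,0,0,0,0.47,1],
])

```text
time_s: 1.88
ee_pos: [441.3, -288.6, 214.0]
ee_rot: [-180.0, 0.0, 104.4]
force: [-0.4, 0.5, -0.3]
gripper_width: 91.2
gripper_force: 0.0
```

Run:
```python
from h import *
s=env.state();print(s['time_s'],s['ee_pos'],s['ee_rot'],s['qpos'])
c=grab('wrist');save(c,'w1')
```

```text
1.875 [ 441.31699892 -288.55993122  213.9663449 ] [-1.79990293e+02  2.27129322e-03  1.04368718e+02] [-3.44232161e+01  1.40157933e+01  9.57676788e+01 -9.35055229e-03
  7.02212141e+01 -4.87887690e+01]
```

View pics/w1.png

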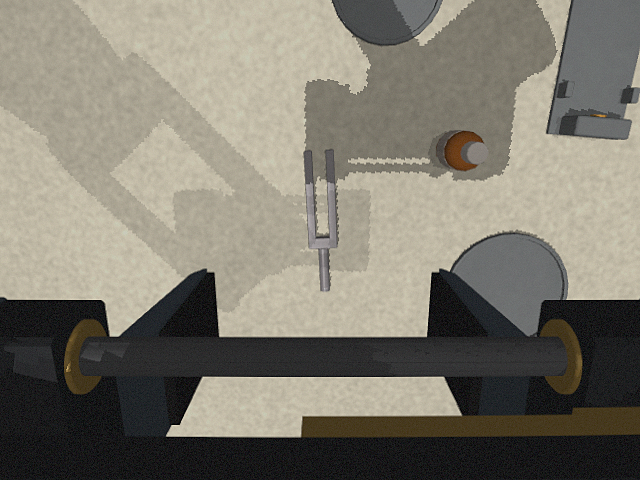

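Wrist view: fork prong tips at (308,151) and (330,151), yoke about (322,245), stem end (324,291); cradle block at right (590,127), part of both dishes.

Run:
```python
from h import *
np.set_printoptions(precision=1,suppress=True)
c=grab('wrist')
P=plane(c,[(308.5,150.5),(329.5,150.5),(324.5,291)],6);print(P)
m=(P[0]+P[1])/2;d=m-P[2];L=np.hypot(d[0],d[1]);d/=L;print('len',L,'sep',np.linalg.norm(P[0]-P[1]),'yaw',np.degrees(np.arctan2(d[1],d[0])),'yoke',P[2]+45*d,m-85*d,'grip',m-60*d)
C=cloud(c);k=(C[...,2]>6)&(C[...,2]<14)&(abs(C[...,0]-441)<50)&(abs(C[...,1]+290)<75)
print(k.sum(),C[k].mean(0),np.percentile(C[...,2][k],[5,50,95]))
# pad from side & scene: black mask
for n in('side','scene'):
    a=grab(n);C=cloud(a);g=a['im'].max(2)
    k=(abs(C[...,0]-460)<70)&(abs(C[...,1]-330)<110)&(C[...,2]<25)
    bl=(g<40)&k
    cn=max(cv2.findContours(bl.astype(np.uint8),0,2)[0],key=cv2.contourArea)
    Q=plane(a,cn.reshape(-1,2),3);r=cv2.minAreaRect(Q[:,:2].astype(np.float32));print(n,'pad',r)
    w=((a['im'].min(2)>110)&(cv2.drawContours(np.zeros((480,640),np.uint8),[cv2.convexHull(cn)],-1,1,-1)>0)).astype(np.uint8)
    w=cv2.morphologyEx(w,cv2.MORPH_CLOSE,np.ones((5,5)))
    cn=max(cv2.findContours(w,0,2)[0],key=cv2.contourArea);print('outline',cv2.minAreaRect(plane(a,cn.reshape(-1,2),3)[:,:2].astype(np.float32)))
```

```text
[[ 415.3 -238.1    6. ]
 [ 432.9 -233.5    6. ]
 [ 461.1 -360.3    6. ]]
len 129.8921083227518 sep 18.159986633291226 yaw 106.55212934044404 yoke [ 448.3 -317.2    6. ] [ 448.3 -317.3    6. ] grip [ 441.2 -293.3    6. ]
2074 [ 439.5 -289.7    8.3] [6.8 8.3 9.7]
side pad ((474.9668884277344, 373.1282043457031), (23.40462303161621, 73.70563507080078), 6.514379024505615)
outline ((467.9891662597656, 387.5298767089844), (6.775894641876221, 35.84907150268555), 5.640691757202148)
scene pad ((457.4996643066406, 329.551025390625), (63.735626220703125, 157.69717407226562), 1.5332043170928955)
outline ((459.3228759765625, 338.470703125), (26.481632232666016, 132.0424041748047), 1.2983661890029907)
```

Request:
send_rows([
  [-0.002,-0.011,-0.12,0,0,0.033,0.2],
  [-0.002,-0.011,-0.24,0,0,0.033,0.2],
  [-0.002,-0.011,-0.36,0,0,0.033,0.2],
  [-0.002,-0.011,-0.39,0,0,0.033,0.2],
  [-0.002,-0.011,-0.41,0,0,0.033,0.2],
  [-0.002,-0.011,-0.421,0,0,0.033,0.2],
  [-0.002,-0.011,-0.421,0,0,0.033,0.2],
])

```text
time_s: 2.95
ee_pos: [441.9, -293.8, 4.6]
ee_rot: [179.9, 0.1, 106.6]
force: [-0.2, -0.2, -0.6]
gripper_width: 54.9
gripper_force: 0.0
```

Request:
send_rows([
  [0,0,0,0,0,0,-1],
  [0,0,0,0,0,0,-1],
  [0,0,0,0,0,0,-1],
  [0,0,0,0,0,0,-1],
  [0,0,0,0,0,0,-1],
  [0,0,0,0,0,0,-1],
], squeeze=25)

```text
time_s: 3.7
ee_pos: [441.2, -293.3, 3.8]
ee_rot: [180.0, 0.0, 106.6]
force: [-0.3, 0.7, 4.6]
gripper_width: 25.5
gripper_force: 25.0
```

Request:
send_rows([
  [0,0,0.1,0,0,0,-1],
  [0,0.05,0.2,0,0,0,-1],
  [0,0.15,0.3,0,0,0,-1],
  [0.01,0.27,0.38,0,0,-0.1,-1],
  [0.01,0.39,0.38,0,0,-0.2,-1],
  [0.02,0.51,0.38,0,0,-0.26,-1],
  [0.03,0.63,0.38,0,0,-0.26,-1],
  [0.036,0.75,0.38,0,0,-0.26,-1],
  [0.036,0.87,0.38,0,0,-0.26,-1],
  [0.036,0.99,0.38,0,0,-0.26,-1],
  [0.036,1,0.38,0,0,-0.26,-1],
])

```text
time_s: 5.08
ee_pos: [458.5, 210.3, 192.7]
ee_rot: [-180.0, -0.0, 91.3]
force: [-0.2, -0.8, -1.8]
gripper_width: 25.7
gripper_force: 25.0
```

Request:
send_rows([
  [0,0.07,0,0,0,0,-1],
  [0,0.14,0,0,0,0,-1],
  [0,0.14,0,0,0,0,-1],
  [0,0.14,0,0,0,0,-1],
])

```text
time_s: 5.58
ee_pos: [458.9, 275.5, 193.0]
ee_rot: [-179.9, 0.1, 90.9]
force: [-0.2, -0.1, -1.0]
gripper_width: 25.7
gripper_force: 25.0
```

Run:
```python
from h import *
s=env.state();print(s['time_s'],s['ee_pos'],s['ee_rot'],s['gripper_width'])
c=grab('wrist');save(c,'w2')
```

```text
5.575 [458.89001397 275.46049241 192.98654207] [-1.79941560e+02  8.47210168e-02  9.09288619e+01] 25.702197226665426
```

View pics/w2.png

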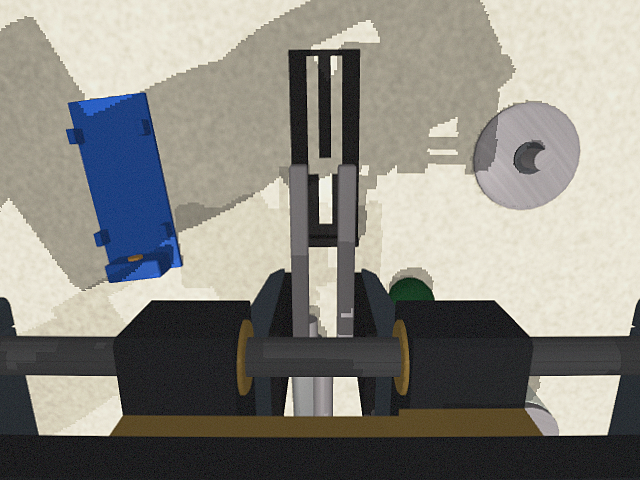

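Wrist view: fork held, prong tips (299,165)/(346,165); pad far corners (289,50),(359,50), drawn gap strip x 319–330, rows 55–157; mirror post around (530,157); bulb top (410,290).

Run:
```python
from h import *
np.set_printoptions(precision=1,suppress=True)
c=grab('wrist');g=c['im'].astype(int)
hsv=g.max(2)
for r in (52,60,100,150): print(r,[ (u,int(hsv[r,u])) for u in range(284,366,1) if abs(hsv[r,u]-hsv[r,u-1])>25])
for u in (295,308,324,341,354): print(u,[(r,int(hsv[r,u])) for r in range(40,260) if abs(hsv[r,u]-hsv[r-1,u])>25])
s=env.state();z=s['ee_pos'][2]
print('held tips',plane(c,[(290,165),(308,165),(338,165),(355,165)],z+6-0.5),s['ee_pos'])
print('pad corners',plane(c,[(289,50),(359,50)],3),'gap',plane(c,[(319.,60),(330,60),(319,155),(330.5,155)],3))
C=cloud(c);k=(abs(C[...,0]-640)<70)&(abs(C[...,1]-330)<70)&(C[...,2]>27)&(C[...,2]<45);print('post',k.sum(),np.nanmean(C[k],0),C[k].min(0),C[k].max(0))
```

```text
52 [(286, 138), (288, 66), (289, 30), (360, 175)]
60 [(288, 96), (289, 20), (306, 177), (314, 246), (317, 184), (318, 65), (319, 36), (329, 11), (330, 216), (331, 246), (337, 160), (342, 33), (359, 62), (360, 179)]
100 [(289, 95), (290, 31), (307, 175), (318, 71), (319, 14), (330, 101), (331, 176), (341, 156), (342, 40), (359, 111), (360, 166)]
150 [(291, 68), (292, 19), (307, 56), (308, 171), (318, 153), (319, 56), (320, 29), (331, 178), (341, 145), (342, 47), (358, 52), (359, 173)]
295 [(49, 125), (50, 39), (164, 70)]
308 [(49, 118), (50, 18), (55, 45), (56, 159), (173, 81), (174, 43), (247, 125)]
324 [(41, 204), (42, 238), (49, 136), (50, 25), (112, 5), (113, 34), (157, 69), (158, 143), (178, 222), (223, 172), (224, 53), (246, 57), (247, 203)]
341 [(44, 205), (45, 141), (48, 137), (49, 63), (50, 30), (55, 98), (56, 183), (76, 141), (164, 95), (166, 104)]
354 [(42, 146), (48, 136), (49, 69), (50, 21), (165, 75), (166, 102), (254, 88)]
held tips [[445.4 335.9 198.8]
 [452.2 336.  198.8]
 [463.6 336.1 198.8]
 [470.  336.2 198.8]] [459.  275.4 193.3]
pad corners [[430.  407.7   3. ]
 [484.6 408.5   3. ]] gap [[453.5 400.7   3. ]
 [462.1 400.8   3. ]
 [454.5 327.5   3. ]
 [464.  327.6   3. ]]
post 435 [624.6 329.2  33.6] [617.6 321.2  27. ] [633.8 337.   36.4]
```

Run:
```python
from h import *
np.set_printoptions(precision=1,suppress=True)
c=grab('wrist')
P=plane(c,[(324,55.5),(324,100),(324.5,150),(324.5,223.5),(289,52),(291.5,150),(360,52),(359,150)],3);print(P)
d=P[0]-P[3];L=np.linalg.norm(d);d/=L;print(L,np.degrees(np.arctan2(d[1],d[0])),P[0]-85*d,P[0]-60*d)
```

```text
[[457.5 404.2   3. ]
 [458.1 371.    3. ]
 [459.1 331.7   3. ]
 [460.1 269.7   3. ]
 [430.2 406.3   3. ]
 [431.9 331.3   3. ]
 [485.6 407.2   3. ]
 [487.5 332.1   3. ]]
134.4930195805219 91.08314533740527 [459.1 319.2   3. ] [458.7 344.2   3. ]
```

Request:
send_rows([
  [0,0.1,-0.08,0,0,0,-1],
  [0,0.133,-0.2,0,0,0,-1],
  [0,0.133,-0.3,0,0,0,-1],
  [0,0.133,-0.34,0,0,0,-1],
  [0,0.133,-0.34,0,0,0,-1],
  [0,0.133,-0.34,0,0,0,-1],
])

```text
time_s: 6.48
ee_pos: [460.2, 343.4, 24.7]
ee_rot: [179.9, -0.1, 90.9]
force: [-0.3, 0.4, 0.2]
gripper_width: 25.4
gripper_force: 25.0
```

Run:
```python
from h import *
s=env.state();print(s['time_s'],s['ee_pos'],s['ee_rot'],s['force'])
c=grab('wrist');save(c,'w3')
s=env.state();print(s['time_s'],s['ee_pos'],s['ee_rot'],s['force'])
```

```text
6.475 [460.16276011 343.44318983  24.70678943] [ 1.79883515e+02 -7.26185190e-02  9.09168957e+01] [-0.2804925   0.3987894   0.18380209]
6.525 [460.28330083 343.64607291  25.04584602] [ 1.79848184e+02 -9.93007666e-02  9.09209088e+01] [ 0.22185599  0.055898   -0.49090019]
```

View pics/w3.png

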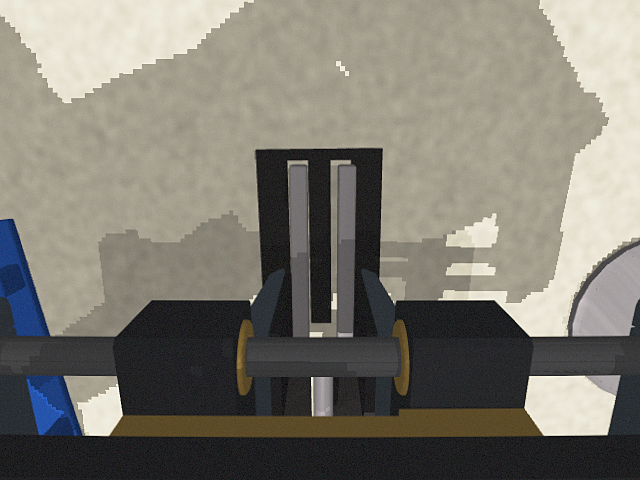

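Held fork tips at cols 289–308/338–356, row 165; drawn tips row 160, cols 288–351; pad corners (257,150),(382,149).

Run:
```python
from h import *
np.set_printoptions(precision=1,suppress=True)
c=grab('wrist');z=env.state()['ee_pos'][2];h=c['im'].max(2).astype(int);print(z)
for r in (162,180,220): print(r,[(u,int(h[r,u])) for u in range(250,390) if abs(h[r,u]-h[r,u-1])>20])
print('drawn',plane(c,[(288,161),(351,161),(319.5,159.5)],3),'pad',plane(c,[(257,149.5),(382,149.5)],3),'held',plane(c,[(289,168),(356,168)],z+5.5),plane(c,[(299,165),(347,165)],z+3))
```

```text
25.11935684285035
162 [(255, 135), (256, 58), (257, 11), (287, 157), (288, 183), (307, 122), (308, 43), (330, 182), (350, 117), (351, 30), (382, 187)]
180 [(256, 119), (257, 47), (287, 46), (288, 153), (289, 95), (308, 41), (329, 11), (330, 116), (331, 142), (337, 108), (338, 78), (340, 120), (356, 43), (381, 98), (382, 180)]
220 [(258, 111), (259, 44), (288, 5), (289, 153), (290, 104), (307, 81), (308, 104), (309, 37), (330, 78), (331, 145), (337, 91), (355, 59), (356, 23), (380, 96), (381, 171)]
drawn [[443.7 403.5   3. ]
 [471.6 404.    3. ]
 [457.6 404.4   3. ]] pad [[430.1 408.3   3. ]
 [485.1 409.2   3. ]] held [[446.2 403.   30.6]
 [471.7 403.4  30.6]] [[449.9 403.9  28.1]
 [468.4 404.2  28.1]]
```

Request:
send_rows([
  [-0.003,-0.003,-0.015,0,0,0,-1],
  [-0.003,-0.003,-0.028,0,0,0,-1],
  [-0.003,-0.003,-0.033,0,0,0,-1],
  [-0.003,-0.003,-0.036,0,0,0,-1],
  [-0.003,-0.003,-0.036,0,0,0,-1],
  [-0.003,-0.003,-0.036,0,0,0,-1],
])

```text
time_s: 7.32
ee_pos: [457.2, 341.5, 6.7]
ee_rot: [-180.0, 0.0, 91.0]
force: [-3.9, -2.1, 10.1]
gripper_width: 25.5
gripper_force: 25.0
```

Contact with the pad (10 N up); release and lift.

Request:
send_rows([
  [0,0,0.001,0,0,0,0],
  [0,0,0.001,0,0,0,0],
  [0,0,0.001,0,0,0,0],
  [0,0,0.001,0,0,0,0],
  [0,0,0.05,0,0,0,0.2],
  [0,-0.1,0.17,0,0,0,0.2],
  [0,-0.2,0.29,0,0,0,0.2],
  [-0.01,-0.32,0.38,0,0,0,0.2],
  [-0.02,-0.4,0.4,0,0,0,0.2],
  [-0.02,-0.4,0.4,0,0,0,0.2],
  [-0.02,-0.4,0.4,0,0,0,0.2],
])

```text
time_s: 8.7
ee_pos: [447.8, 141.4, 205.8]
ee_rot: [179.9, -0.0, 90.8]
force: [0.1, -0.1, 0.9]
gripper_width: 54.8
gripper_force: 0.0
```

Run:
```python
from h import *
s=env.state();print(s['time_s'],s['ee_pos'],s['ee_rot'],s['force'])
c=grab('wrist');a=grab('side')
cv2.imwrite('pics/w4.png',np.hstack([c['im'][:,60:500],cv2.resize(a['im'][320:440,260:340],(320,480))])[:,:,::-1])
```

```text
8.7 [447.82801114 141.42776893 205.8324843 ] [ 1.79927788e+02 -4.94492381e-02  9.08350655e+01] [ 0.14258943 -0.116115    0.86700528]
```

View pics/w4.png

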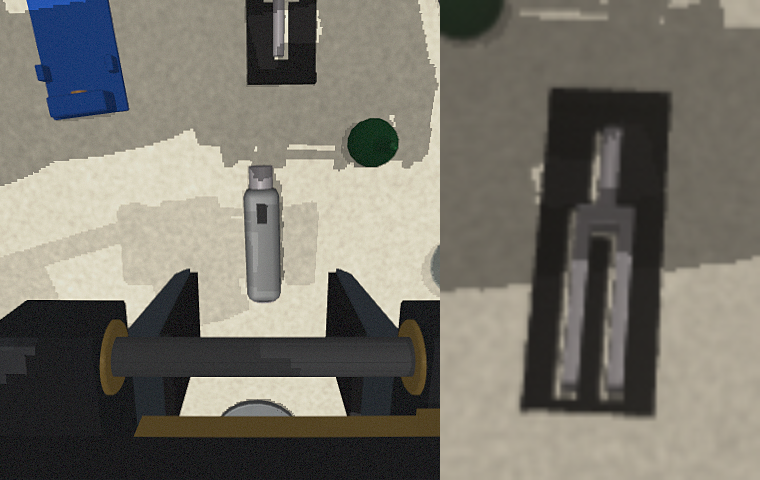

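Fork lies on its drawing. Otoscope in the wrist view: neck end (321,166), base (324,301), body cols 304–340 (full-frame).

Run:
```python
from h import *
np.set_printoptions(precision=1,suppress=True)
c=grab('wrist');C=cloud(c)
k=(abs(C[...,0]-447)<45)&(C[...,1]>40)&(C[...,1]<210)&(C[...,2]>9)&(C[...,2]<40)
k=cv2.morphologyEx(k.astype(np.uint8),cv2.MORPH_OPEN,np.ones((3,3)))>0
cn=max(cv2.findContours(k.astype(np.uint8),0,2)[0],key=cv2.contourArea).reshape(-1,2)
print('px',cn.min(0),cn.max(0),'z95',np.percentile(C[...,2][k],95))
k2=k&(C[...,2]>24);print('top pts',k2.sum(),C[k2].min(0),C[k2].max(0))
r=cv2.fitLine(C[k2][:,:2].astype(np.float32),2,0,.01,.01).ravel();print(r,np.degrees(np.arctan2(r[1],r[0])))
print('ends',plane(c,[(321,166),(324,301.5)],14))
for row in (200,230,260,290):
    u=np.where(k[row])[0];print(row,u.min(),u.max(),plane(c,[(u.min()-.5,row),(u.max()+.5,row)],16)[:,:2].ravel())
# cradle in both cameras
for n in('side','scene'):
    a=grab(n);A=cloud(a);R=(abs(A[...,0]-635)<75)&(A[...,1]>-185)&(A[...,1]<15)
    g=a['im'].astype(int);gr=(R&(g.max(2)<115)&(g.max(2)>45)&(g.max(2)-g.min(2)<25)).astype(np.uint8)
    gr=cv2.morphologyEx(gr,cv2.MORPH_OPEN,np.ones((3,3)));q=max(cv2.findContours(gr,0,2)[0],key=cv2.contourArea).reshape(-1,2)
    fl=gr>0;fl&=(A[...,2]<9);print(n,'floor rect',cv2.minAreaRect(A[fl][:,:2].astype(np.float32)),'hull',cv2.minAreaRect(plane(a,q,5)[:,:2].astype(np.float32)))
    b=R&(A[...,2]>23);print('block',b.sum(),A[b].mean(0),A[b].max(0))
```

```text
px [304 166] [341 304] z95 28.75828783828655
top pts 3472 [431.7  66.6  24. ] [462.8 185.3  30.7]
[  0.   -1.  447.3 120.1] -87.663795
ends [[444.5 185.9  14. ]
 [449.1  64.7  14. ]]
200 304 339 [430.1 157.5 460.5 158. ]
230 308 340 [433.7 131.5 462.1 132. ]
260 307 340 [433.  104.4 462.8 104.9]
290 308 341 [434.1  76.3 464.5  76.9]
side floor rect ((631.1470336914062, -97.6939697265625), (64.55008697509766, 163.69366455078125), 10.271025657653809) hull ((631.587890625, -103.00721740722656), (63.7993278503418, 179.9280548095703), 10.09554672241211)
block 110 [ 641.3 -154.7   26.9] [ 664.7 -143.8   31.3]
scene floor rect ((627.4263305664062, -94.27152252197266), (78.49893951416016, 149.8769989013672), 9.889265060424805) hull ((629.9990844726562, -93.84203338623047), (78.53572082519531, 149.59646606445312), 10.201725959777832)
block 312 [ 645.1 -158.    28.9] [ 667.1 -147.3   32.5]
```

Request:
send_rows([
  [0,-0.04,-0.1,0,0,0.022,0.2],
  [0,-0.041,-0.22,0,0,0.022,0.2],
  [0,-0.041,-0.32,0,0,0.022,0.2],
  [0,-0.041,-0.37,0,0,0.022,0.2],
  [0,-0.041,-0.395,0,0,0.022,0.2],
  [0,-0.041,-0.4,0,0,0.022,0.2],
  [0,-0.041,-0.4,0,0,0.022,-1],
  [0,-0.041,-0.4,0,0,0.022,-1],
  [0,-0.041,-0.4,0,0,0.022,-1],
  [0,-0.041,-0.4,0,0,0.022,-1],
  [0,-0.041,-0.4,0,0,0.022,-1],
], squeeze=30)

```text
time_s: 10.32
ee_pos: [448.2, 121.5, 6.3]
ee_rot: [179.9, -0.0, 92.3]
force: [-0.6, -0.1, 7.4]
gripper_width: 30.0
gripper_force: 30.0
```

Request:
send_rows([
  [0,0,0.1,0,0,0,-1],
  [0,0,0.2,0,0,0,-1],
  [0.03,-0.04,0.3,0,0,0.05,-1],
  [0.1,-0.14,0.38,0,0,0.13,-1],
  [0.17,-0.24,0.39,0,0,0.13,-1],
  [0.24,-0.34,0.39,0,0,0.13,-1],
  [0.31,-0.44,0.39,0,0,0.13,-1],
  [0.37,-0.52,0.39,0,0,0.13,-1],
  [0.382,-0.536,0.39,0,0,0.13,-1],
  [0.382,-0.536,0.39,0,0,0.13,-1],
  [0.382,-0.536,0.39,0,0,0.13,-1],
])

```text
time_s: 11.7
ee_pos: [637.7, -145.3, 200.4]
ee_rot: [-179.9, -0.1, 100.1]
force: [0.3, 0.0, -1.8]
gripper_width: 30.4
gripper_force: 30.0
```

Run:
```python
from h import *
s=env.state();print(s['time_s'],s['ee_pos'],s['ee_rot'],s['gripper_width'])
c=grab('wrist');save(c,'w5')
```

```text
11.7 [ 637.67681526 -145.27257147  200.42370539] [-1.79949114e+02 -5.36894586e-02  1.00137520e+02] 30.350042469597337
```

View pics/w5.png

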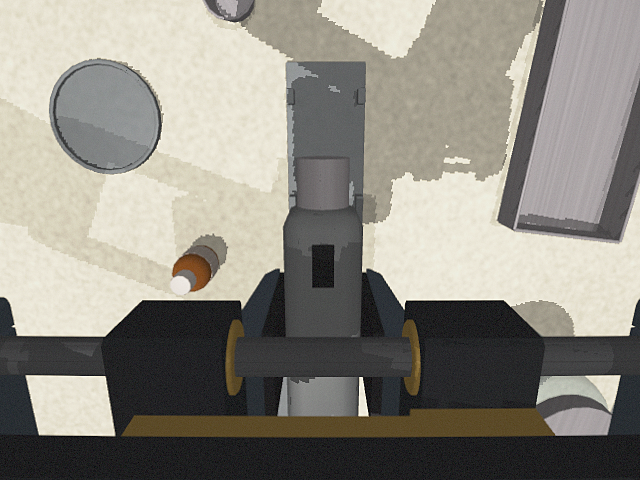

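Wrist view: cradle far end corners (286,62),(365,62), cheeks at (291,96),(361,95); held neck end about (323,158); small dish ellipse at (106,116).

Run:
```python
from h import *
np.set_printoptions(precision=1,suppress=True)
c=grab('wrist');s=env.state();print(s['ee_pos'],s['ee_rot'][2]);h=c['im'].astype(int).mean(2)
for r in (70,80,115,130,150,190): print(r,[(u,int(h[r,u])) for u in range(275,385) if abs(h[r,u]-h[r,u-1])>18])
for u in (305,320,345): print(u,[(r,int(h[r,u])) for r in range(50,210) if abs(h[r,u]-h[r-1,u])>18])
P=plane(c,[(286,62),(365,62)],5);print(P,np.linalg.norm(P[1]-P[0]),'yaw',np.degrees(np.arctan2(P[1][1]-P[0][1],P[1][0]-P[0][0]))+90)
z=s['ee_pos'][2]
print('neck',plane(c,[(297,165),(349,165),(323,157)],z-6+14))
m=(c['im'].max(2)<135)&(np.hypot(*(np.mgrid[:480,:640]-np.array([116,106])[:,None,None]))<75)
q=max(cv2.findContours(m.astype(np.uint8),0,2)[0],key=cv2.contourArea)
print('dish',cv2.fitEllipse(q),cv2.minEnclosingCircle(plane(c,q.reshape(-1,2),6)[:,:2].astype(np.float32)))
```

```text
[ 637.9 -145.3  200.9] 100.16167611878637
70 [(285, 192), (286, 144), (309, 102), (365, 112), (366, 162)]
80 [(285, 208), (286, 153), (294, 114), (295, 93), (365, 138), (366, 167)]
115 [(286, 171), (287, 150), (292, 105), (293, 85), (365, 159)]
130 [(286, 194), (287, 154), (292, 107), (364, 166)]
150 [(287, 138), (293, 107), (364, 159)]
190 [(288, 141), (292, 114), (296, 136), (297, 83), (348, 74), (349, 147), (353, 95), (363, 162)]
305 [(61, 119), (62, 97), (70, 152), (75, 104), (157, 72)]
320 [(61, 120), (62, 97), (160, 115)]
345 [(61, 126), (62, 100), (159, 103), (208, 69)]
[[586.4 -27.3   5. ]
 [648.3 -16.2   5. ]] 62.949430694707296 yaw 100.12147812562088
neck [[617.3 -87.  208.9]
 [636.4 -83.6 208.9]
 [626.4 -82.4 208.9]]
dish ((99.26557922363281, 115.7231216430664), (93.90286254882812, 104.59229278564453), 168.08485412597656) ((443.8247375488281, -97.02112579345703), 44.1867790222168)
```

Request:
send_rows([
  [-0.018,0.09,-0.05,0,0,0,-1],
  [-0.018,0.115,-0.15,0,0,0,-1],
  [-0.018,0.115,-0.25,0,0,0,-1],
  [-0.018,0.115,-0.32,0,0,0,-1],
  [-0.018,0.115,-0.32,0,0,0,-1],
])

```text
time_s: 12.42
ee_pos: [627.0, -87.9, 38.2]
ee_rot: [-179.7, -0.1, 100.1]
force: [-0.5, -0.6, -1.0]
gripper_width: 29.6
gripper_force: 30.0
```

Run:
```python
from h import *
s=env.state();print(s['time_s'],s['ee_pos'],s['ee_rot'],s['gripper_width'])
c=grab('wrist');a=grab('scene');cv2.imwrite('pics/w6.png',np.hstack([c['im'][:,200:440],cv2.resize(a['im'][270:390,205:345],(560,480))])[:,:,::-1])
```

```text
12.425 [627.04689684 -87.88632419  38.21766098] [-1.79657397e+02 -1.23472967e-01  1.00145872e+02] 29.630285630788567
```

View pics/w6.png

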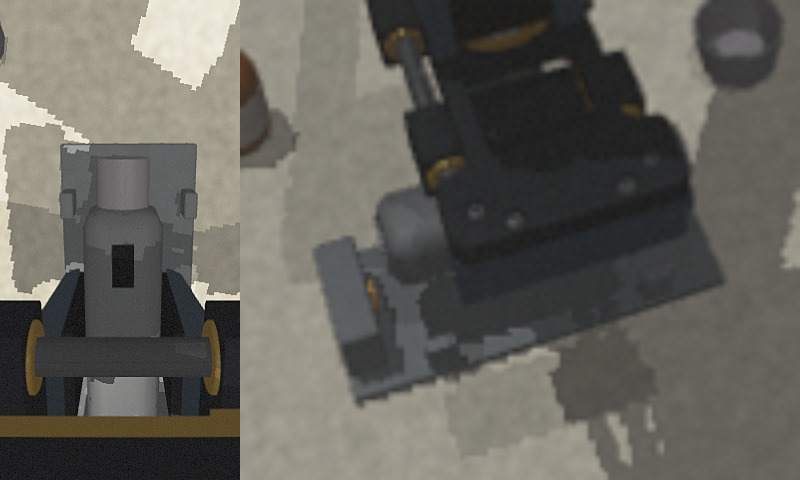

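Handle lines up with the cradle (neck centre col 123 vs plate centre 129 in the crop, about 2.5 mm off in x); correct and lower.

Request:
send_rows([
  [0.005,0,-0.02,0,0,0,-1],
  [0.005,0,-0.04,0,0,0,-1],
  [0.005,0,-0.049,0,0,0,-1],
  [0.005,0,-0.053,0,0,0,-1],
  [0.005,0,-0.053,0,0,0,-1],
  [0.005,0,-0.053,0,0,0,-1],
])

```text
time_s: 13.28
ee_pos: [632.3, -89.3, 14.2]
ee_rot: [180.0, 0.0, 100.1]
force: [-0.6, 0.8, -0.1]
gripper_width: 30.1
gripper_force: 30.0
```

Run:
```python
from h import *
c=grab('wrist');s=env.state();print(s['ee_pos'],s['ee_rot'],s['qvel'].round(2))
h=c['im'].astype(int).mean(2)
for r in (165,180): print(r,[(u,int(h[r,u])) for u in range(240,420) if abs(h[r,u]-h[r,u-1])>14])
```

```text
[632.31500277 -89.23386987  14.25491343] [1.79965990e+02 9.31381696e-03 1.00074659e+02] [ 0.12 -0.05  0.09 -0.08  0.    0.02]
165 [(240, 88), (244, 142), (245, 158), (273, 105), (274, 90), (291, 85), (393, 133), (394, 160)]
180 [(240, 127), (241, 86), (393, 165)]
```

Run:
```python
from h import *
c=grab('wrist');d=np.array([-.1754,.9845]);n=np.array([-.9845,-.1754]);o=np.array([631.7,-102.4])
for p in plane(c,[(393.5,165),(393,180)],5)[:,:2]: print('plate edge: along,lat',(p-o)@d,(p-o)@n)
C=cloud(c);z=env.state()['ee_pos'][2]
k=(C[...,2]>27)&(C[...,2]<45)&(np.mgrid[:480,:640][0]<300)&(np.mgrid[:480,:640][0]>215)&(abs(np.mgrid[:480,:640][1]-322)<60)
q=C[k][:,:2]-o;print(k.sum(),'handle lat',np.percentile(q@n,[2,50,98]),'top z',np.median(C[...,2][k]))
k=(C[...,2]>12)&(C[...,2]<32)&(np.mgrid[:480,:640][0]<205)&(abs(np.mgrid[:480,:640][1]-322)<45)
q=C[k][:,:2]-o;print(k.sum(),'neck along max',np.percentile(q@d,[50,98]),np.percentile(q@n,[2,50,98]))
```

```text
plate edge: along,lat 72.33210330470052 -31.95772252703354
plate edge: along,lat 66.13709020792933 -32.005753892500756
7301 handle lat [-21.19765589  -2.37241986  16.4668052 ] top z 35.033474626492136
2448 neck along max [69.12060876 76.80414293] [-11.93074641  -2.3927973    6.93463498]
```

Request:
send_rows([
  [-0.005,0,0,0,0,0,-1],
  [-0.005,0,-0.004,0,0,0,-1],
  [-0.005,0,-0.006,0,0,0,-1],
  [-0.005,0,-0.006,0,0,0,-1],
])

```text
time_s: 13.88
ee_pos: [629.5, -89.2, 11.3]
ee_rot: [-180.0, -0.0, 100.1]
force: [-1.5, 0.7, 2.1]
gripper_width: 30.1
gripper_force: 30.0
```

Request:
send_rows([
  [0,0,0.001,0,0,0,0.2],
  [0,0,0.001,0,0,0,0.2],
  [0,0,0.001,0,0,0,0.2],
  [0,0,0.001,0,0,0,0.2],
  [0,0,0.06,0,0,0,0.2],
  [0,0,0.16,0,0,0,0.2],
  [0,0.03,0.27,0,0,0,0.2],
  [0,0.13,0.36,0,0,0,0.2],
  [0,0.25,0.4,0,0,0,0.2],
  [0,0.37,0.4,0,0,0,0.2],
  [0,0.49,0.4,0,0,0,0.2],
  [-0.005,0.61,0.4,0,0,0,0.2],
  [-0.01,0.73,0.4,0,0,0,0.2],
  [-0.01,0.76,0.4,0,0,0,0.2],
  [-0.01,0.76,0.4,0,0,0,0.2],
  [-0.01,0.76,0.4,0,0,0,0.2],
])

```text
time_s: 15.88
ee_pos: [624.9, 289.1, 211.0]
ee_rot: [-180.0, 0.1, 100.0]
force: [-1.0, -0.4, 0.6]
gripper_width: 54.4
gripper_force: 0.0
```

Run:
```python
from h import *
s=env.state();print(s['time_s'],s['ee_pos'],s['ee_rot'],s['gripper_width'])
c=grab('wrist');a=grab('scene');cv2.imwrite('pics/w7.png',np.hstack([c['im'][:,170:470],cv2.resize(a['im'][280:385,205:345],(480,480))])[:,:,::-1])
```

```text
15.875 [624.85268604 289.0508953  210.99422697] [-1.79987894e+02  5.26408942e-02  9.99887984e+01] 54.35984682412122
```

View pics/w7.png

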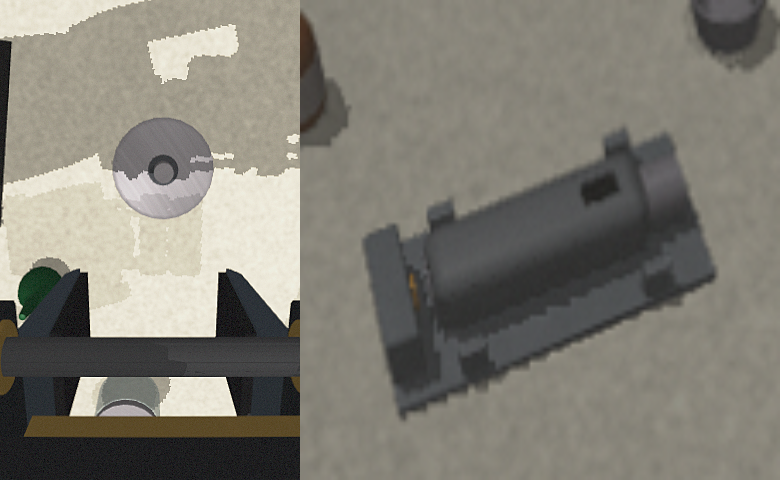

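Handle sits centred in the cradle. Mirror disc spans full-frame cols 283–383, rows 118–219, post top near (334,173).

Run:
```python
from h import *
np.set_printoptions(precision=1,suppress=True)
c=grab('wrist');s=env.state();print(s['ee_pos'])
P=plane(c,[(282.7,168),(383.5,168),(333,117.5),(333,219)],5);print(P,(P[0]+P[1])/2,(P[2]+P[3])/2,np.linalg.norm(P[0]-P[1]),np.linalg.norm(P[2]-P[3]))
C=cloud(c);k=(np.hypot(C[...,0]-618,C[...,1]-330)<30)&(C[...,2]>30)&(C[...,2]<42);q=C[k];print(k.sum(),q.mean(0),q.min(0),q.max(0))
print(plane(c,[(334,173)],35))
# dish large
for n in('scene','side'):
    a=grab(n);A=cloud(a);m=((np.hypot(A[...,0]-630,A[...,1]+317)<75)&(a['im'].max(2)<105)).astype(np.uint8)
    qq=max(cv2.findContours(m,0,2)[0],key=cv2.contourArea).reshape(-1,2);print(n,cv2.minEnclosingCircle(plane(a,qq,5)[:,:2].astype(np.float32)))
```

```text
[625.  289.1 211.3]
[[583.3 322.5   5. ]
 [669.6 337.6   5. ]
 [618.8 371.6   5. ]
 [634.4 285.5   5. ]] [626.4 330.1   5. ] [626.6 328.5   5. ] 87.66797394050322 87.49389021321456
323 [625.7 329.5  34.4] [618.1 321.4  30. ] [633.5 337.3  36.3]
[[626.7 328.8  35. ]]
scene ((631.14404296875, -318.484619140625), 61.38999938964844)
side ((628.2285766601562, -313.67584228515625), 61.07338333129883)
```

Request:
send_rows([
  [0.003,0.05,-0.08,0,0,0,0],
  [0.003,0.08,-0.18,0,0,0,0],
  [0.003,0.08,-0.28,0,0,0,0],
  [0.003,0.08,-0.35,0,0,0,0],
  [0.003,0.08,-0.385,0,0,0,0],
  [0.003,0.08,-0.395,0,0,0,0],
  [0.003,0.08,-0.395,0,0,0,-1],
  [0.003,0.08,-0.395,0,0,0,-1],
  [0.003,0.08,-0.395,0,0,0,-1],
  [0.003,0.08,-0.395,0,0,0,-1],
  [0.003,0.08,-0.395,0,0,0,-1],
  [0.003,0.08,-0.395,0,0,0,-1],
], squeeze=25)

```text
time_s: 17.62
ee_pos: [626.6, 331.1, 14.6]
ee_rot: [179.9, -0.0, 100.1]
force: [-1.5, -0.2, 5.4]
gripper_width: 15.1
gripper_force: 25.0
```

Request:
send_rows([
  [0,0,0.08,0,0,0,-1],
  [0,0,0.18,0,0,0,-1],
  [0,-0.05,0.28,0,0,0,-1],
  [0,-0.15,0.37,0,0,0,-1],
  [0,-0.26,0.38,0,0,0,-1],
  [0,-0.37,0.38,0,0,0,-1],
  [0,-0.48,0.38,0,0,0,-1],
  [0,-0.59,0.38,0,0,0,-1],
  [0,-0.7,0.38,0,0,0,-1],
  [0.005,-0.81,0.38,0,0,0,-1],
  [0.007,-0.9,0.38,0,0,0,-1],
])

```text
time_s: 19.0
ee_pos: [629.2, -121.3, 202.8]
ee_rot: [-180.0, -0.0, 100.0]
force: [0.3, -1.0, -0.9]
gripper_width: 15.2
gripper_force: 25.0
```

Request:
send_rows([
  [0,-0.1,0,0,0,0,-1],
  [0,-0.2,0,0,0,0,-1],
  [0,-0.3,0,0,0,0,-1],
  [0,-0.4,0,0,0,0,-1],
  [0,-0.5,0,0,0,0,-1],
  [0,-0.54,0,0,0,0,-1],
  [0,-0.54,0,0,0,0,-1],
  [0,-0.54,0,0,0,0,-1],
  [0,-0.54,0,0,0,0,-1],
])

```text
time_s: 20.12
ee_pos: [630.0, -387.4, 203.8]
ee_rot: [180.0, -0.0, 100.2]
force: [0.8, -0.5, -1.1]
gripper_width: 15.2
gripper_force: 25.0
```

Run:
```python
from h import *
c=grab('wrist');save(c,'w8');s=env.state();print(s['time_s'],s['ee_pos'],s['ee_rot'],s['gripper_width'])
a=grab('scene');print(depthpt(a,[(140,445),(30,470)]))
```

```text
20.175 [ 630.03545714 -387.58182047  203.9016939 ] [ 1.79977715e+02 -6.78971381e-03  1.00177938e+02] 15.16689394023869
[[ 816.82148845 -251.89046532  119.86619944]
 [ 827.73878752 -369.44637441  120.95095468]]
```

View pics/w8.png

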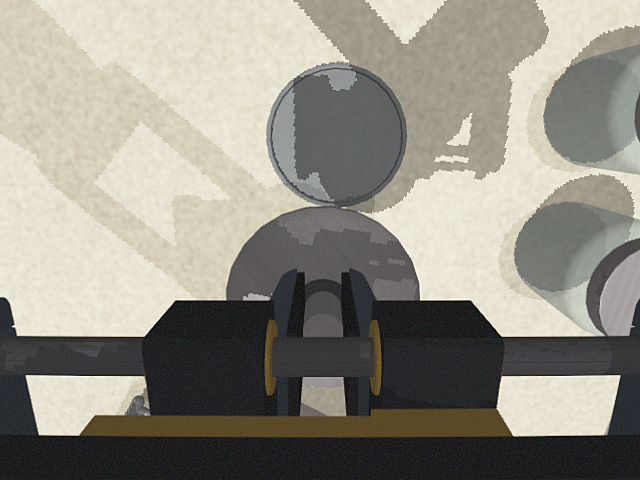

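Large dish in view: outer cols 267–407, rows 63–208; mirror held level below the fingers, centred.

Run:
```python
from h import *
np.set_printoptions(precision=1,suppress=True)
c=grab('wrist');s=env.state();print(s['ee_pos'])
P=plane(c,[(266.5,134),(407,134),(336,62.5)],7);print(P,'ctr',(P[0]+P[1])/2,np.linalg.norm(P[0]-P[1]))
d=np.array([-.1754,.9845]);print('from far edge',P[2][:2]-59*d)
q=plane(c,[(227,285),(419,285),(320,207)],s['ee_pos'][2]-14+5);print('held rim',q,q[2][:2]-44*d)
```

```text
[ 629.9 -388.1  203.9]
[[ 571.3 -328.     7. ]
 [ 686.3 -307.3    7. ]
 [ 618.  -263.2    7. ]] ctr [ 628.8 -317.6    7. ] 116.89337485664907
from far edge [ 628.3 -321.3]
held rim [[ 586.4 -388.9  194.9]
 [ 670.8 -373.8  194.9]
 [ 621.1 -346.8  194.9]] [ 628.9 -390.2]
```

Request:
send_rows([
  [-0.002,0.1,-0.05,0,0,0,-1],
  [-0.002,0.141,-0.15,0,0,0,-1],
  [-0.002,0.141,-0.25,0,0,0,-1],
  [-0.002,0.141,-0.32,0,0,0,-1],
  [-0.002,0.141,-0.35,0,0,0,-1],
  [-0.002,0.141,-0.365,0,0,0,-1],
  [-0.002,0.141,-0.37,0,0,0,-1],
  [-0.002,0.141,-0.37,0,0,0,-1],
  [-0.002,0.141,-0.37,0,0,0,-1],
])

```text
time_s: 21.4
ee_pos: [629.2, -319.1, 19.6]
ee_rot: [179.9, 0.1, 100.1]
force: [0.3, -0.4, -0.7]
gripper_width: 15.2
gripper_force: 25.0
```

Request:
send_rows([
  [0,0,-0.002,0,0,0,-1],
  [0,0,-0.004,0,0,0,-1],
  [0,0,-0.004,0,0,0,-1],
  [0,0,-0.004,0,0,0,-1],
])

```text
time_s: 21.9
ee_pos: [628.8, -318.8, 17.6]
ee_rot: [180.0, 0.0, 100.1]
force: [-0.9, 0.9, 4.5]
gripper_width: 15.4
gripper_force: 25.0
```

Request:
send_rows([
  [0,0,0.0,0,0,0,-0.2],
  [0,0,0.0,0,0,0,-0.2],
  [0,0,0.0,0,0,0,-0.2],
  [0,0,0.0,0,0,0,-0.2],
  [0,0,0.05,0,0,0,0],
  [0,0,0.15,0,0,0,0],
  [0,0.03,0.26,0,0,0,0],
  [0,0.13,0.36,0,0,0,0],
  [0,0.25,0.42,0,0,0,0],
  [0,0.37,0.42,0,0,0,0],
  [0,0.49,0.42,0,0,0,0],
  [0.005,0.61,0.42,0,0,0,0],
  [0.006,0.71,0.42,0,0,0,0],
  [0.006,0.75,0.42,0,0,0,0],
  [0.006,0.75,0.42,0,0,0,0],
  [0.006,0.75,0.42,0,0,0,0],
])

```text
time_s: 23.9
ee_pos: [631.7, 54.7, 226.4]
ee_rot: [-180.0, 0.1, 100.0]
force: [0.0, -0.2, 0.5]
gripper_width: 45.7
gripper_force: 0.0
```

Run:
```python
from h import *
s=env.state();print(s['time_s'],s['ee_pos'],s['ee_rot'],s['gripper_width'])
c=grab('wrist');a=grab('side');cv2.imwrite('pics/w9.png',np.hstack([c['im'][:,170:470],cv2.resize(a['im'][120:240,190:310],(480,480))])[:,:,::-1])
C=cloud(c)
for lo,hi in((70,82),(52,64)):
    k=(np.hypot(C[...,0]-632,C[...,1]-102)<50)&(C[...,2]>lo)&(C[...,2]<hi);q=C[k];print(k.sum(),q.mean(0),q.min(0),q.max(0))
```

```text
23.9 [631.69403178  54.69213273 226.37791055] [-1.79988045e+02  5.03984127e-02  9.99979610e+01] 45.726080446233425
446 [633.03560287  98.285321    75.26608205] [624.45990759  89.34978914  70.09095993] [641.78575087 106.63386036  78.2977711 ]
4159 [632.87288613  98.39545146  57.54476935] [602.69574951  67.90469442  53.01181478] [663.30039427 127.46171808  63.92537788]
```

View pics/w9.png

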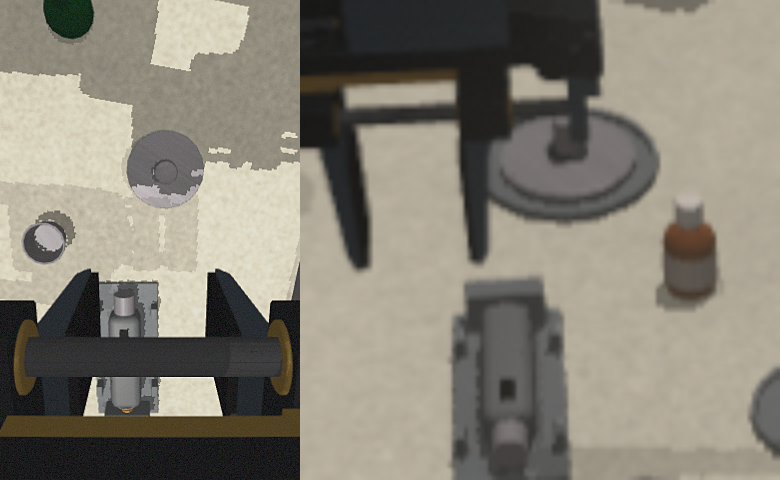

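Mirror lies inside the big dish. The jar's knob is at about (633, 98), heights 58/76 agree.

Request:
send_rows([
  [0.003,0.06,-0.05,0,0,0,0],
  [0.003,0.087,-0.15,0,0,0,0],
  [0.003,0.087,-0.24,0,0,0,0],
  [0.003,0.087,-0.3,0,0,0,0],
  [0.003,0.087,-0.325,0,0,0,0],
  [0.003,0.087,-0.33,0,0,0,0],
  [0.003,0.087,-0.33,0,0,0,-1],
  [0.003,0.087,-0.33,0,0,0,-1],
  [0.003,0.087,-0.33,0,0,0,-1],
  [0.003,0.087,-0.33,0,0,0,-1],
  [0.003,0.087,-0.33,0,0,0,-1],
  [0.003,0.087,-0.33,0,0,0,-1],
], squeeze=35)

```text
time_s: 25.5
ee_pos: [633.5, 99.9, 62.4]
ee_rot: [179.9, 0.0, 100.1]
force: [0.2, -0.5, 5.2]
gripper_width: 16.9
gripper_force: 35.0
```

Request:
send_rows([
  [0,0,0.04,0,0,0,-1],
  [0,0,0.12,0,0,0,-1],
  [0,0,0.2,0,0,0,-1],
  [-0.02,-0.03,0.28,0,0,0,-1],
  [-0.06,-0.1,0.32,0,0,0,-1],
  [-0.11,-0.18,0.32,0,0,0,-1],
  [-0.16,-0.26,0.32,0,0,0,-1],
  [-0.21,-0.34,0.32,0,0,0,-1],
  [-0.26,-0.42,0.32,0,0,0,-1],
  [-0.31,-0.49,0.32,0,0,0,-1],
  [-0.34,-0.535,0.32,0,0,0,-1],
  [-0.348,-0.548,0.32,0,0,0,-1],
  [-0.348,-0.548,0.32,0,0,0,-1],
  [-0.348,-0.548,0.32,0,0,0,-1],
])

```text
time_s: 27.25
ee_pos: [459.6, -173.4, 221.2]
ee_rot: [180.0, -0.0, 100.1]
force: [-0.3, 0.2, -2.2]
gripper_width: 17.0
gripper_force: 35.0
```

Run:
```python
from h import *
c=grab('wrist');save(c,'w10');s=env.state();print(s['time_s'],s['ee_pos'],s['ee_rot'],s['gripper_width'])
```

```text
27.3 [ 459.64042727 -173.39069027  221.28946316] [ 1.79993779e+02 -2.66167293e-02  1.00144134e+02] 16.71523200594986
```

View pics/w10.png

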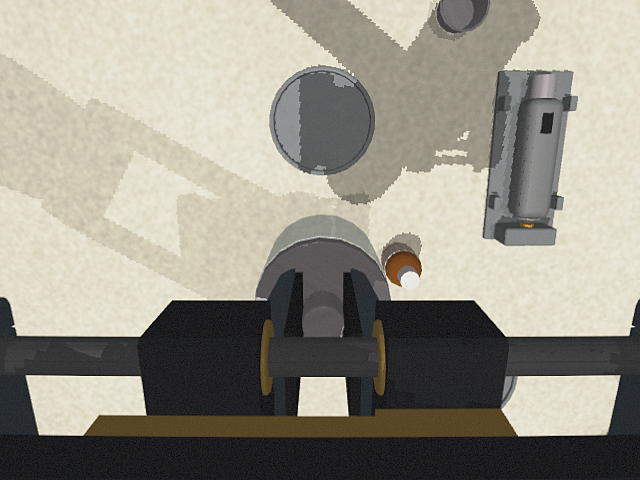

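Jar hangs level; small dish spans cols 270–375, rows 66–175; drops bottle at (403,270) stands free.

Run:
```python
from h import *
np.set_printoptions(precision=1,suppress=True)
c=grab('wrist');s=env.state();print(s['ee_pos'])
P=plane(c,[(269.5,120),(375.5,120),(322.5,66),(322.5,175.5)],6);print(P,(P[0]+P[1])/2,(P[2]+P[3])/2,np.linalg.norm(P[0]-P[1]),np.linalg.norm(P[2]-P[3]))
```

```text
[ 459.6 -173.4  221.3]
[[ 399.5 -102.     6. ]
 [ 489.9  -85.8    6. ]
 [ 437.   -50.8    6. ]
 [ 453.1 -141.     6. ]] [444.7 -93.9   6. ] [445.1 -95.9   6. ] 91.85686039076225 91.64908207539814
```

Request:
send_rows([
  [-0.01,0.05,-0.02,0,0,0,-1],
  [-0.02,0.12,-0.08,0,0,0,-1],
  [-0.029,0.158,-0.15,0,0,0,-1],
  [-0.029,0.158,-0.22,0,0,0,-1],
  [-0.029,0.158,-0.27,0,0,0,-1],
  [-0.029,0.158,-0.295,0,0,0,-1],
  [-0.029,0.158,-0.305,0,0,0,-1],
  [-0.029,0.158,-0.31,0,0,0,-1],
  [-0.029,0.158,-0.31,0,0,0,-1],
  [-0.029,0.158,-0.31,0,0,0,-1],
])

```text
time_s: 28.6
ee_pos: [445.1, -95.4, 67.1]
ee_rot: [179.9, 0.0, 100.1]
force: [-0.5, -0.6, -1.3]
gripper_width: 16.9
gripper_force: 35.0
```

Request:
send_rows([
  [0,0,-0.002,0,0,0,-1],
  [0,0,-0.004,0,0,0,-1],
  [0,0,-0.004,0,0,0,-1],
  [0,0,-0.004,0,0,0,-1],
])

```text
time_s: 29.1
ee_pos: [444.8, -95.3, 65.3]
ee_rot: [180.0, 0.0, 100.1]
force: [-2.0, 1.6, 4.9]
gripper_width: 17.1
gripper_force: 35.0
```

Request:
send_rows([
  [0,0,0,0,0,0,-0.2],
  [0,0,0,0,0,0,-0.2],
  [0,0,0,0,0,0,-0.2],
  [0,0,0,0,0,0,-0.2],
  [0,0,0.04,0,0,0,-0.2],
  [0,0,0.12,0,0,0,-0.2],
  [0,0,0.22,0,0,0,-0.2],
  [0,0,0.32,0,0,0,-0.2],
  [0,-0.1,0.36,0,0,0,-0.2],
  [0,-0.2,0.36,0,0,0,-0.2],
  [0,-0.2,0.36,0,0,0,-0.2],
  [0,-0.2,0.36,0,0,0,-0.2],
])

```text
time_s: 30.6
ee_pos: [444.2, -194.7, 244.0]
ee_rot: [-180.0, -0.1, 100.0]
force: [-0.0, -0.1, 0.5]
gripper_width: 36.4
gripper_force: 0.0
```

Run:
```python
from h import *
s=env.state();print(s['time_s'],s['ee_pos'])
c=grab('wrist');a=grab('scene')
cv2.imwrite('pics/w11.png',np.vstack([cv2.resize(a['im'][180:400,60:580],(709,300)),np.hstack([c['im'][:280,:],np.zeros((280,69,3),np.uint8)])])[:,:,::-1])
```

```text
30.6 [ 444.23851013 -194.70845323  244.01553753]
```

View pics/w11.png

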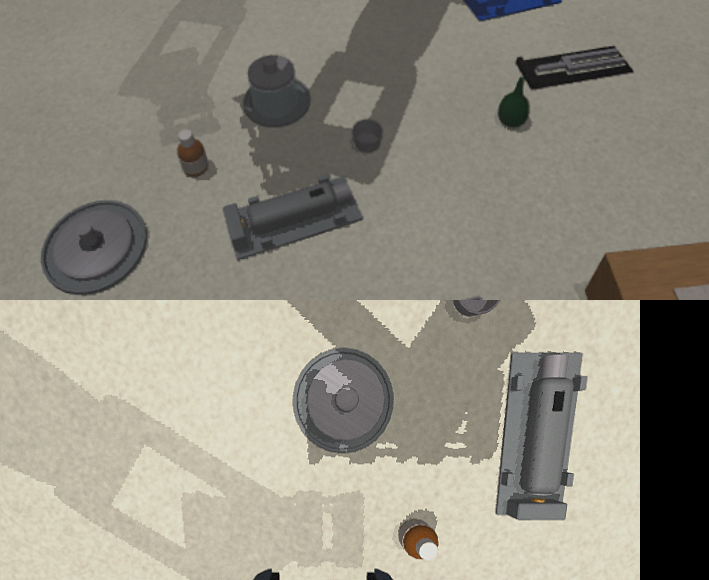

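All four are in place: jar at (343,400) in the small dish, handle in the cradle, mirror at (95,245) in the large dish, fork on the pad. Bulb and bottle still stand.

```bash
python3 -c "
from workcell import env
print(env.job_done())"
```

```text
the job is handed in; nothing more can be done
None
```

The job is handed in after about 31 s. The fork, otoscope handle, head mirror and jar were placed in that order, each in its own place, and the ear bulb and amber bottle are still standing untouched.

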